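# Start up the furnace analyser at its switch tray

## Task

Start up the furnace analyser at its switch tray: with a fingertip push in the bar-shaped key first, then the round key, then the square key, each with a light touch (well under 20 N) and well in (more than 5 mm of its 9 mm travel; it stays in by itself). Only press the keys: do not lift or shift the switch modules, and leave the crucibles, the jar and the tweezers where they are.

Things in the scene. Friction and masses are not known exactly. Their poses are not given: they have to be found in the camera images.
- tray: fixed aluminium switch tray, 90 mm (its x) by 236 mm (its y), rim 14 mm high, floor 4 mm thick, two dividers; three equal compartments in a row along its y axis, centres 77 mm apart, each with one switch module in it. Origin: centre of its underside, on the bench. z up. Its place, its yaw and which module is in which compartment vary.
- bar_module: grey box 66 x 66 mm, 28 mm high, about 0.45 kg, lying loose in its compartment (some 3 mm of play); carries the black bar key in the middle of its top. Origin: centre of its underside; z up. All three modules are alike but for the shape of the key.
- bar_key_top (a point): centre of the top face of the black bar key (oblong bar, 50 mm long (along the module's y axis) and 18 mm wide), which moves down with the key; at the start 14 mm above the top of the module and 46 mm above the bench. Axes as the module's.
- bar_key (a joint): how far the bar key is pushed in (m): 0 fully out (as at the start), 0.009 fully in against a springy stop (about 1 to 2 N per mm beyond), where it is still 5 mm proud of the module; moves straight down, counts as in beyond 0.005. No return spring: it gives way at about 2.5 N (a little more when moved fast) and stays where it is left. Pressing with more than 20 N is too hard.
- round_module: grey box 66 x 66 mm, 28 mm high, about 0.45 kg, lying loose in its compartment (some 3 mm of play); carries the black round key in the middle of its top. Origin: centre of its underside; z up. All three modules are alike but for the shape of the key.
- round_key_top (a point): centre of the top face of the black round key (round, 34 mm across), which moves down with the key; at the start 14 mm above the top of the module and 46 mm above the bench. Axes as the module's.
- round_key (a joint): how far the round key is pushed in (m): 0 fully out (as at the start), 0.009 fully in against a springy stop (about 1 to 2 N per mm beyond), where it is still 5 mm proud of the module; moves straight down, counts as in beyond 0.005. No return spring: it gives way at about 2.5 N (a little more when moved fast) and stays where it is left. Pressing with more than 20 N is too hard.
- square_module: grey box 66 x 66 mm, 28 mm high, about 0.45 kg, lying loose in its compartment (some 3 mm of play); carries the black square key in the middle of its top. Origin: centre of its underside; z up. All three modules are alike but for the shape of the key.
- square_key_top (a point): centre of the top face of the black square key (small square, 26 x 26 mm), which moves down with the key; at the start 14 mm above the top of the module and 46 mm above the bench. Axes as the module's.
- square_key (a joint): how far the square key is pushed in (m): 0 fully out (as at the start), 0.009 fully in against a springy stop (about 1 to 2 N per mm beyond), where it is still 5 mm proud of the module; moves straight down, counts as in beyond 0.005. No return spring: it gives way at about 2.5 N (a little more when moved fast) and stays where it is left. Pressing with more than 20 N is too hard.
- crucible_a: loose white ceramic crucible (cup), 27 mm across and 27 mm high, 18 g, standing on the bench beside the tray's long side that faces the robot; bystander. Origin: centre of its underside.
- crucible_b: loose white ceramic crucible (cup), 27 mm across and 27 mm high, 18 g, standing on the bench beside the tray's long side that faces the robot; bystander. Origin: centre of its underside.
- jar: loose white plastic jar with a lid, 54 mm across, 65 mm high, standing beyond the tray; bystander. Origin: centre of its underside.
- tweezers: loose steel tweezers lying on the bench beyond the tray, about 150 mm long (their x), 18 mm wide, 8 mm thick; bystander. Origin: near the middle of their underside.

How it is judged (in metres and radians):
On the way, in this order (a step that is already met when the one before it is completed fails the run):
1. the bar key is in (value of joint bar_key above 0.005 m), for 0.1 s.
2. the round key is in (value of joint round_key above 0.005 m), for 0.1 s.
3. the square key is in (value of joint square_key above 0.005 m), for 0.1 s.
At the end, for the whole second after the job is handed in: All three keys are pushed in by more than 5 mm; the switch modules lie at rest in their compartments, within 10 mm of where they were; crucibles, jar and tweezers are within 15 mm of where they were (value of joint each of bar_key, round_key, square_key above 0.005 m and distance of each of bar_module, round_module, square_module from where it was at the start of the episode below 0.01 m and distance of each of crucible_a, crucible_b, jar, tweezers from where it was at the start of the episode below 0.015 m and linear speed of each of bar_module, round_module, square_module below 0.02 m/s); the robot touches nothing.
It fails at once if the round key is pushed (over 3 mm) before the bar key is in (value of joint round_key above 0.003 m and value of joint bar_key below 0.005 m).
It fails at once if the square key is pushed (over 3 mm) before the bar and round keys are in (value of joint square_key above 0.003 m and value of joint any of bar_key, round_key below 0.005 m).
It fails at once if a key or module is pressed harder than 20 N (contact force between any of the fingers, the arm and bar_module above 20 N or contact force between any of the fingers, the arm and round_module above 20 N or contact force between any of the fingers, the arm and square_module above 20 N).
It fails at once if a switch module is lifted or shifted by more than 10 mm, or tilted out of its seat (distance of any of bar_module, round_module, square_module from where it was at the start of the episode above 0.01 m or angle between any of bar_module, round_module, square_module's own z axis and vertical above 0.12 rad).
It fails at once if a crucible, the jar or the tweezers are lifted or shifted by more than 15 mm (distance of any of crucible_a, crucible_b, jar, tweezers from where it was at the start of the episode above 0.015 m).
It also fails if it takes over 45 s, if anything falls off the work surface, if the arm or the gripper's body presses on something with over 40 N, if the wrist force passes 120 N, or if a joint passes its speed limit or range.

## Robot

A 7-joint arm with a two-finger parallel gripper is mounted at the origin on the work surface. World frame = base frame: x ahead of the robot, y to its left, z up, the work surface at z = 0. Lengths are in mm, angles in rad, forces in N, time in s.
With the tool pointing down it reaches from about 400 to 875 mm from the base axis. Payload 6.5 kg.
Tool frame: the origin (TCP) lies between the finger pads; the fingertips stand env.tip_reach ahead of it and the grasp point (between the pads) lies 8 mm behind it (env.tip_reach is the distance from the TCP to the fingertips, in mm); z points along the fingers, y is the direction in which the jaws open and shut (so a half turn about z gives the same grasp; the last joint's range is limited). The gripper opens to 85 mm and grips with 20 to 120 N. Pads are 22 mm wide; open, the fingers measure 114 mm over their backs; the gripper's body (76 mm by 85 mm) begins 54 mm behind the grasp point. The pads swing forward as they close: fully open they stand 13 mm farther back than shut.
Start: joints at [1.218, 0.536, -0.004, 1.538, 0.003, 1.067, -0.071], TCP at [183.87, -623.444, 209.39] pointing down, gripper open.
Joint ranges: [-2.7, 2.7], [-0.37, 2.16], [-1.27, 1.26], [0.24, 2.4], [-1.31, 4.45], [0.19, 1.91], [-2.76, 2.76]. Speed limits (rad/s): [2.39, 2.39, 3.14, 3.14, 3.14, 3.14, 3.14].

## Interface

Orientations are given as a unit quaternion [w, x, y, z].
In Python, from bench import env gives the robot as it stands.
- The arm moves only by the tool move_arm, never from a script. Its argument "rows" is a list of rows, each an object of numbers: "rx", "ry", "rz": the turn, a rotation vector about the tool's x, y, z in degrees; "tx", "ty", "tz": the shift along the tool's x, y, z in mm; "claw": the closure, from 0 (fully open) to 1 (shut). A call has 1 to 5 rows; each row shifts and turns the commanded pose from where the row before left it, along the tool's axes as they then stand; what a row does not reach is not made up. A row lasts 1/10 s, in which the tool goes at most 50 mm and 8.59 degrees, less where a joint would pass 70% of its speed; a pose out of reach is approached as far as the arm can. A call with a gripper value outside its range is refused whole. The fingers move at their own pace and stop on an object; "force" is the grip in N (left out, the last holds). Time passes only in rows, so rows that do not move let the fingers close. It gives the time, the measured TCP pose, the force and the opening at its end, in the units of the state.
- env.read_state(): the state, without advancing time (a new reading comes with each control period).
- env.camera(name): name is "scene" or "top" or "wrist"; returns a dict with "image" (384x512x3 uint8, red, green, blue), "mtx" (3x3 intrinsics, pixels), "k1" (the pictures are not rectified: a ray, as slopes to the right and down, at radius r is drawn at 1 + k1 r^2 times it, then the intrinsics apply), "xyz" and "rotation" of the camera in the world; the wrist camera has in their place "tool_from_camera" (4x4, takes a point from camera to tool coordinates, whose origin is the TCP and whose axes are the flange's). Camera axes: x right, y down, z forward; pixel columns grow to the right and rows downward; lengths in mm; the calibration is good to about 2 mm. A picture is of the moment at which its call begins: read the wrist's pose just before it. There is no depth.
- env.sign_off(): hands the job in, once; it reports no verdict.
The state is a dict: "time_s": time; "joint_positions": joint angles; "dq": joint speeds; "joint_torque": joint torques, N m; "ee_pos": TCP position; "tcp_rot": TCP orientation; "contact_force": force on the tool from outside, world axes, zero at the start; "torque": the same for the moment, N m; "width": opening from 0.0 (shut) to 1.0 (fully open).
Only numpy, scipy, OpenCV 4.12 (cv2) and the standard library are available. Lean on these libraries where they do the work, as an engineer would, in place of code of your own. Each camera call takes 0.05 s, during which the arm holds its last target.

## Working session

There is one attempt and no reset: what is moved stays moved. The work goes in short steps, Python scripts to look and compute and a tool call to move; the robot and the scene stay as the last step left them, time stands still between calls to the robot, and variables do not carry over. Pictures are saved under pics/ and viewed, and the job is handed in when it is done.

Besides the shell and the picture viewer there is one more tool, called after "Call:" by a JSON object that holds its "method" and its "body", one argument or row to a line. move_arm: Moves the arm, as the interface text tells. Its arguments: {"type":"object","properties":{"rows":{"type":"array","items":{"type":"object","properties":{"rx":{"type":"number"},"ry":{"type":"number"},"rz":{"type":"number"},"tx":{"type":"number"},"ty":{"type":"number"},"tz":{"type":"number"},"claw":{"type":"number"}}}},"force":{"type":"number"}},"required":["rows"]}

```bash
mkdir -p pics; ls; python3 - <<'E'
from bench import env
import cv2
print(env.read_state(), env.tip_reach)
for n in ("scene","top","wrist"):
    c=env.camera(n)
    cv2.imwrite(f"pics/{n}0.png",c["image"][...,::-1])
    print(n,{k:v for k,v in c.items() if k!="image"})
E
```

```text
pics
{'time_s': 0.0, 'joint_positions': array([ 1.21781028,  0.53720775, -0.00443328,  1.53885212,  0.00261358,
        1.0673052 , -0.07121285]), 'dq': array([-1.00225806e-03, -2.59116354e-06,  2.11709559e-04,  5.98421031e-04,
        2.57331805e-04, -2.66490289e-03, -9.49622014e-04]), 'joint_torque': array([ 6.83939234e-04, -5.83405137e+01,  1.04907576e+00, -2.59106344e+01,
        1.22742058e-02,  9.49156238e-03,  3.97641531e-05]), 'ee_pos': array([ 183.65008801, -622.82129888,  208.49442422]), 'tcp_rot': array([-8.61118044e-04,  9.89732078e-01,  1.42932267e-01, -1.97102921e-04]), 'contact_force': array([0.71177323, 0.05942771, 0.7625397 ]), 'torque': array([-0.00385991,  0.02865497, -0.06936442]), 'width': 1.0009859455182213} 11.0
scene {'mtx': array([[464.47656179,   0.        , 258.19138235],
       [  0.        , 464.47656179, 191.64789303],
       [  0.        ,   0.        ,   1.        ]]), 'k1': -0.1437823620673837, 'xyz': array([1131.31616891,  -37.77334965,  714.71816527]), 'rotation': array([-0.26368801,  0.71150183,  0.61514023, -0.21409408])}
top {'mtx': array([[472.0
[... 160 characters left out ...]
211945905, 'xyz': array([500.21186919,  42.07846056, 910.37933672]), 'rotation': array([ 0.0295499 , -0.69647989,  0.71607441, -0.0357772 ])}
wrist {'mtx': array([[310.31604863,   0.        , 255.76388716],
       [  0.        , 310.31604863, 193.4725469 ],
       [  0.        ,   0.        ,   1.        ]]), 'k1': -0.01950802512774619, 'tool_from_camera': array([[ 1.04187327e-03, -9.63241825e-01, -2.68633767e-01,
         6.72287667e+01],
       [ 9.99998029e-01,  5.49573529e-04,  1.90779817e-03,
        -1.79562855e-01],
       [-1.69003699e-03, -2.68635225e-01,  9.63240499e-01,
        -1.64120750e+02],
       [ 0.00000000e+00,  0.00000000e+00,  0.00000000e+00,
         1.00000000e+00]])}
```

View pics/top0.png

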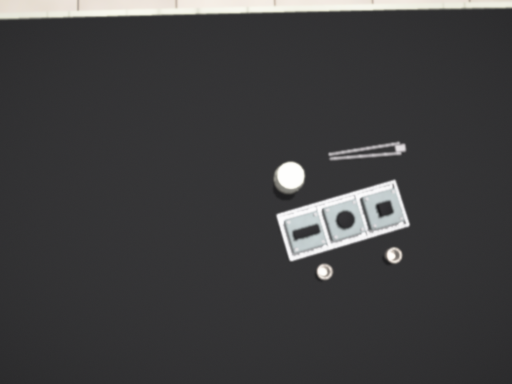

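View pics/scene0.png

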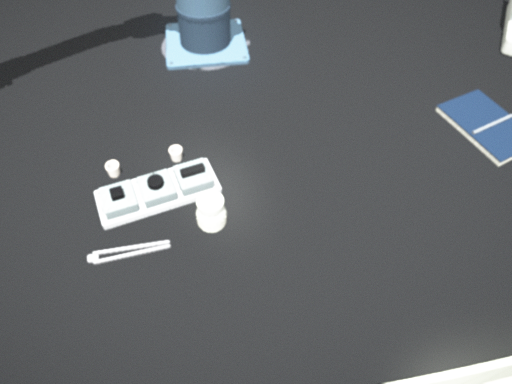

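Top view: bar key near pixel (306,232), round near (345,219), square near (385,209). In the scene view they are at (192,171), (155,182) and (117,193). The jar is beyond the tray, next to the bar end. Next I'll measure the keys.

```bash
cat > h.py <<'E'
from bench import env
import numpy as np, cv2
from scipy.spatial.transform import Rotation as R
def rot(q): return R.from_quat(np.roll(q,-1)).as_matrix()
def pose(c,st=None):
    if "xyz" in c: return c["xyz"],rot(c["rotation"])
    T=rot(st["tcp_rot"]); M=c["tool_from_camera"]
    return st["ee_pos"]+T@M[:3,3],T@M[:3,:3]
def ray(c,px,st=None):
    K=c["mtx"];d=np.array([c["k1"],0,0,0,0])
    u=cv2.undistortPoints(np.array([[px]],float),K,d)[0,0]
    p,r=pose(c,st); return p,r@np.array([u[0],u[1],1])
def onz(c,px,z,st=None):
    p,d=ray(c,px,st); return p+d*(z-p[2])/d[2]
def proj(c,P,st=None):
    p,r=pose(c,st); v=r.T@(np.array(P,float)-p); s=v[:2]/v[2]; s=s*(1+c["k1"]*(s@s))
    return c["mtx"][:2,:2]@s+c["mtx"][:2,2]
E
python3 - <<'E'
from h import *
g={"top":{"bar":(306,232),"round":(345,219),"square":(385,209)},"scene":{"bar":(192,171),"round":(155,182),"square":(117,193)}}
rays={}
for n in g:
    c=env.camera(n); im=cv2.cvtColor(c["image"],cv2.COLOR_RGB2GRAY)
    for k,(x,y) in g[n].items():
        m=(im<80).astype(np.uint8); _,l,s,ce=cv2.connectedComponentsWithStats(m)
        i=l[y,x]; p=ce[i]
        rect=cv2.minAreaRect(np.argwhere(l==i)[:,::-1].astype(np.float32))
        print(n,k,s[i],p.round(1),onz(c,p,46).round(1)," rect",[np.round(v,1) for v in rect])
        rays.setdefault(k,[]).append(ray(c,p))
    if n=="top":
        m=(im>90).astype(np.uint8); _,l,s,ce=cv2.connectedComponentsWithStats(m)
        for i in range(1,len(s)):
            if s[i,4]>40:
                rc=cv2.minAreaRect(np.argwhere(l==i)[:,::-1].astype(np.float32))
                print(s[i],ce[i].round(1),[onz(c,q,14).round(0)[:2].tolist() for q in cv2.boxPoints(rc)])
for k,((p,d),(q,e)) in rays.items():
    t=np.linalg.lstsq(np.c_[d,-e],q-p,rcond=None)[0]; a=p+d*t[0];b=q+e*t[1]
    print(k,((a+b)/2).round(1),np.linalg.norm(a-b).round(1))
E
```

```text
top bar [293 225  26  14 202] [305.7 231.7] [506.3 -59.6  46. ]  rect [array([305.8, 231.8]), array([ 8.1, 25.5]), np.float64(74.1)]
top round [337 212  17  16 221] [344.9 219.4] [ 526.7 -132.3   46. ]  rect [array([345. , 219.5]), array([15., 16.]), np.float64(90.0)]
top square [377 202  16  15 168] [384.1 208.6] [ 544.6 -205.5   46. ]  rect [array([384.1, 208.5]), array([12.1, 13.9]), np.float64(74.1)]
[   0    0  512   20 7064] [220.3   6.8] [[982.0, 526.0], [957.0, -494.0], [918.0, -490.0], [942.0, 525.0]]
[328 141  79  20 715] [368.7 151.5] [[658.0, -111.0], [678.0, -262.0], [651.0, -264.0], [631.0, -114.0]]
[274 161  32  32 800] [289.2 176.6] [[643.0, -8.0], [642.0, -67.0], [582.0, -65.0], [584.0, -6.0]]
[ 276  179  134   83 5761] [342.2 219.9] [[543.0, -5.0], [605.0, -241.0], [511.0, -264.0], [450.0, -30.0]]
[385 247  18  17 232] [393.6 254.8] [[459.0, -207.0], [480.0, -229.0], [457.0, -250.0], [437.0, -228.0]]
[316 263  17  17 228] [324.2 271.2] [[447.0, -81.0], [446.0, -111.0], [417.0, -109.0], [417.0, -79.0]]
scene bar [     0      0    512    384 192892] [258.4 194.1] [590.5  58.9  46. ]  rect [array([255.5, 191.5]), array([383., 511.]), np.float64(90.0)]
scene round [149 176  14  13 148] [155.2 182. ] [ 534.3 -131.7   46. ]  rect [array([155.5, 182. ]), array([12., 13.]), np.float64(90.0)]
scene square [111 187  13  13 117] [116.5 193.2] [ 552.2 -204.7   46. ]  rect [array([116.8, 193.1]), array([10.7, 11.2]), np.float64(76.0)]
bar [527.5   1.2   1.6] 137.8
round [ 527.  -133.4   37.9] 1.1
square [ 545.  -207.3   38. ] 1.0
```

View pics/wrist0.png

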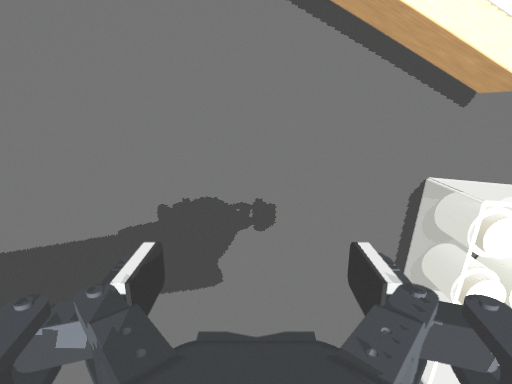

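Call:
{"method": "move_arm", "body": {
  "rows": [
    {"tz":-30,"claw":1},
    {"tz":-40,"claw":1},
    {"tz":-30,"claw":1},
    {"claw":1}
  ],
  "force": 20
}}

```text
schema error: expected keys rx, ry, rz, tx, ty, tz, claw
```

```bash
cat >> h.py <<'E'
def to(P,st=None):
    st=st or env.read_state(); return rot(st["tcp_rot"]).T@(np.array(P)-st["ee_pos"])
E
python3 - <<'E'
from h import *
s=env.read_state();print(s["ee_pos"],s["tcp_rot"],s["width"],s["contact_force"]);print(to([507,-60,140]))
E
```

```text
[ 183.7717856  -623.16045537  208.98339   ] [-3.93266509e-04  9.89733362e-01  1.42925533e-01 -9.55715896e-05] 0.9989008289156 [ 0.15056959 -0.04913687  0.34527721]
[ 469.35521585 -448.6500236    69.30889455]
```

All keys are required in each row.

Call:
{"method": "move_arm", "body": {
  "rows": [
    {"rx":0,"ry":0,"rz":0,"tx":0,"ty":0,"tz":-30,"claw":1},
    {"rx":0,"ry":0,"rz":0,"tx":0,"ty":0,"tz":-40,"claw":1},
    {"rx":0,"ry":0,"rz":0,"tx":0,"ty":0,"tz":-30,"claw":1},
    {"rx":0,"ry":0,"rz":0,"tx":0,"ty":0,"tz":0,"claw":1}
  ],
  "force": 20
}}

```text
time_s: 0.65
ee_pos: [184.6, -625.9, 314.6]
tcp_rot: [0.004, 0.99, 0.143, 0.001]
contact_force: [-0.2, -0.6, -0.4]
width: 0.33
```

Call:
{"method": "move_arm", "body": {
  "rows": [
    {"rx":0,"ry":0,"rz":0,"tx":30,"ty":-29,"tz":0,"claw":1},
    {"rx":0,"ry":0,"rz":0,"tx":34,"ty":-33,"tz":0,"claw":1},
    {"rx":0,"ry":0,"rz":0,"tx":34,"ty":-33,"tz":0,"claw":1},
    {"rx":0,"ry":0,"rz":0,"tx":34,"ty":-33,"tz":0,"claw":1},
    {"rx":0,"ry":0,"rz":0,"tx":34,"ty":-33,"tz":0,"claw":1}
  ]
}}

```text
time_s: 1.15
ee_pos: [297.9, -420.0, 308.7]
tcp_rot: [-0.0, 0.99, 0.143, -0.0]
contact_force: [1.5, -0.3, 0.5]
width: -0.0
```

Call:
{"method": "move_arm", "body": {
  "rows": [
    {"rx":0,"ry":0,"rz":0,"tx":34,"ty":-33,"tz":0,"claw":1},
    {"rx":0,"ry":0,"rz":0,"tx":34,"ty":-33,"tz":0,"claw":1},
    {"rx":0,"ry":0,"rz":0,"tx":34,"ty":-33,"tz":0,"claw":1},
    {"rx":0,"ry":0,"rz":0,"tx":30,"ty":-29,"tz":0,"claw":1},
    {"rx":0,"ry":0,"rz":0,"tx":0,"ty":0,"tz":0,"claw":1}
  ]
}}

```text
time_s: 1.65
ee_pos: [390.7, -256.0, 309.0]
tcp_rot: [-0.001, 0.989, 0.148, 0.001]
contact_force: [0.2, -0.0, -0.1]
width: -0.003
```

```bash
python3 - <<'E'
from h import *
s=env.read_state();print(s["ee_pos"],s["tcp_rot"],s["width"],s["contact_force"],s["time_s"]);print(to([507,-60,140]))
c=env.camera("wrist");cv2.imwrite("pics/w1.png",c["image"][...,::-1])
for P in ([506,-60,46],[526.7,-132.5,46],[544.6,-205.6,46]):print(proj(c,P,s))
E
```

```text
[ 390.73869375 -256.00997998  309.02712779] [-1.07468214e-03  9.89022972e-01  1.47756872e-01  5.58507819e-04] -0.0026805484521203633 [ 0.18690679 -0.02555482 -0.07093937] 1.65
[ 168.23194315 -153.13967752  169.56717248]
[132.95734739  24.68003364]
[193.10684135  25.5757122 ]
[253.24051973  29.22325631]
```

View pics/w1.png

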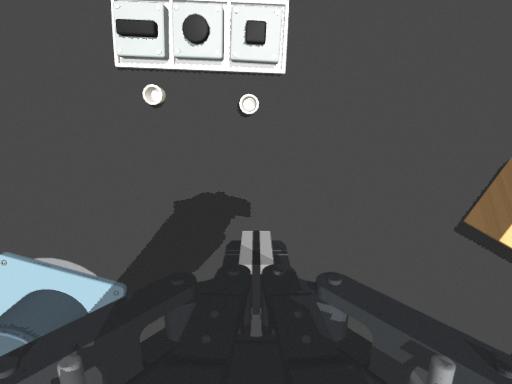

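Wrist view: keys at (137,28), (196,29) and (256,32), within 4 px of prediction. The tray is lined up with the tool and the crucibles are at (153,95) and (249,104). I'll move closer and measure again.

Call:
{"method": "move_arm", "body": {
  "rows": [
    {"rx":0,"ry":0,"rz":0,"tx":26,"ty":-34,"tz":18,"claw":1},
    {"rx":0,"ry":0,"rz":0,"tx":26,"ty":-34,"tz":18,"claw":1},
    {"rx":0,"ry":0,"rz":0,"tx":26,"ty":-34,"tz":18,"claw":1},
    {"rx":0,"ry":0,"rz":0,"tx":26,"ty":-34,"tz":18,"claw":1},
    {"rx":0,"ry":0,"rz":0,"tx":6,"ty":-17,"tz":18,"claw":1}
  ]
}}

```text
time_s: 2.2
ee_pos: [451.3, -81.5, 218.5]
tcp_rot: [-0.001, 0.99, 0.144, 0.001]
contact_force: [-0.1, 0.1, -1.2]
width: 0.003
```

Call:
{"method": "move_arm", "body": {
  "rows": [
    {"rx":0,"ry":0,"rz":0,"tx":0,"ty":0,"tz":0,"claw":1},
    {"rx":0,"ry":0,"rz":0,"tx":0,"ty":0,"tz":0,"claw":1},
    {"rx":0,"ry":0,"rz":0,"tx":0,"ty":0,"tz":0,"claw":1}
  ]
}}

```text
time_s: 2.5
ee_pos: [450.2, -86.3, 219.9]
tcp_rot: [0.001, 0.99, 0.141, 0.0]
contact_force: [0.9, -0.7, -0.0]
width: -0.001
```

```bash
python3 - <<'E'
from h import *
s=env.read_state();print(s["ee_pos"],s["tcp_rot"],s["width"],s["contact_force"],s["time_s"]);print(to([507,-60,140]))
c=env.camera("wrist");cv2.imwrite("pics/w2.png",c["image"][...,::-1])
im=cv2.cvtColor(c["image"],cv2.COLOR_RGB2GRAY)
_,l,st,ce=cv2.connectedComponentsWithStats((im<70).astype(np.uint8))
for P in ([506,-60,46],[526.7,-132.5,46],[544.6,-205.6,46]):print(proj(c,P,s))
for i in range(1,len(st)):
    if 150<st[i,4]<6000: print(st[i],ce[i].round(1),onz(c,ce[i],46,s).round(1))
E
```

```text
[450.24878922 -86.26166416 219.8664104 ] [5.14756305e-04 9.89960257e-01 1.41344862e-01 2.34620157e-04] -0.0008325113229846068 [ 0.93130864 -0.67142329 -0.03651558] 2.5
[61.8075076  -9.41711187 79.87595663]
[246.10571613 113.33824582]
[317.39059041 113.87694347]
[387.65982769 117.33684644]
[337   0 108  30 758] [403.5  13.8] [ 641.4 -182.5   46. ]
[302 100  32  32 719] [317.5 116.3] [ 524.3 -133.5   46. ]
[225 106  46  18 717] [246.9 115. ] [504.6 -61.3  46. ]
[373 107  29  24 622] [386.6 118.6] [ 543.1 -205.    46. ]
```

View pics/w2.png

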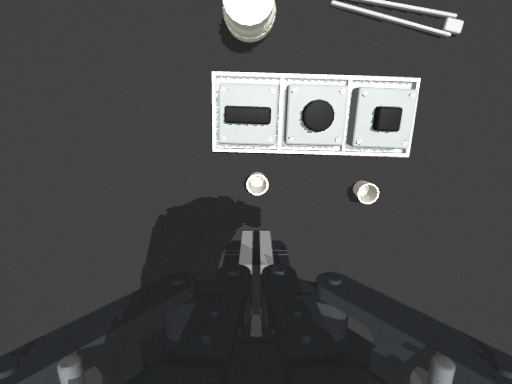

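Wrist view: bar (247,115), round (317,116), square (387,119). Ray casts at 46 mm agree with the top view to 2 mm, so bar ≈ (506,-60), round ≈ (526,-133), square ≈ (544,-205). Now above the bar key.

Call:
{"method": "move_arm", "body": {
  "rows": [
    {"rx":0,"ry":0,"rz":0,"tx":20,"ty":-3,"tz":20,"claw":1},
    {"rx":0,"ry":0,"rz":0,"tx":20,"ty":-3,"tz":35,"claw":1},
    {"rx":0,"ry":0,"rz":0,"tx":20,"ty":-3,"tz":35,"claw":1},
    {"rx":0,"ry":0,"rz":0,"tx":0,"ty":0,"tz":30,"claw":1},
    {"rx":0,"ry":0,"rz":0,"tx":0,"ty":0,"tz":15,"claw":1}
  ]
}}

```text
time_s: 3.05
ee_pos: [504.5, -59.6, 82.3]
tcp_rot: [-0.0, 0.99, 0.142, -0.001]
contact_force: [-0.6, -0.3, -0.4]
width: 0.001
```

Call:
{"method": "move_arm", "body": {
  "rows": [
    {"rx":0,"ry":0,"rz":0,"tx":0,"ty":0,"tz":0,"claw":1},
    {"rx":0,"ry":0,"rz":0,"tx":0,"ty":0,"tz":0,"claw":1},
    {"rx":0,"ry":0,"rz":0,"tx":0,"ty":0,"tz":0,"claw":1}
  ]
}}

```text
time_s: 3.35
ee_pos: [506.3, -59.2, 85.8]
tcp_rot: [0.0, 0.99, 0.142, 0.001]
contact_force: [-0.1, -0.3, -0.4]
width: -0.002
```

```bash
python3 - <<'E'
from h import *
s=env.read_state();print(s["ee_pos"],s["tcp_rot"],s["contact_force"]);print(to([506,-60,57]))
for n in ("wrist","scene"):
    c=env.camera(n); im=c["image"]
    if n=="scene": im=cv2.resize(im[110:260,60:260],None,fx=4,fy=4)
    cv2.imwrite(f"pics/{n}3.png",im[...,::-1])
E
```

```text
[506.30146985 -59.21770045  85.7960951 ] [4.61242804e-04 9.89811546e-01 1.42377664e-01 1.22112442e-03] [-0.09806235 -0.27865492 -0.43035537]
[-0.57557033  0.62930606 28.7956709 ]
```

View pics/wrist3.png

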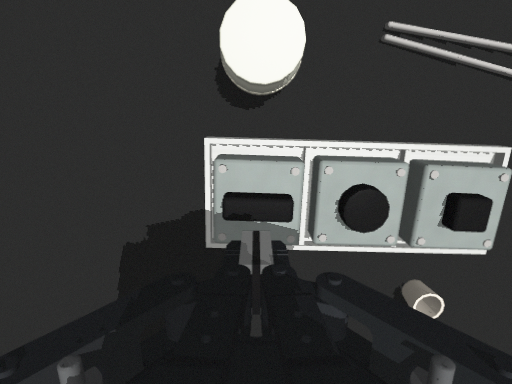

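View pics/scene3.png

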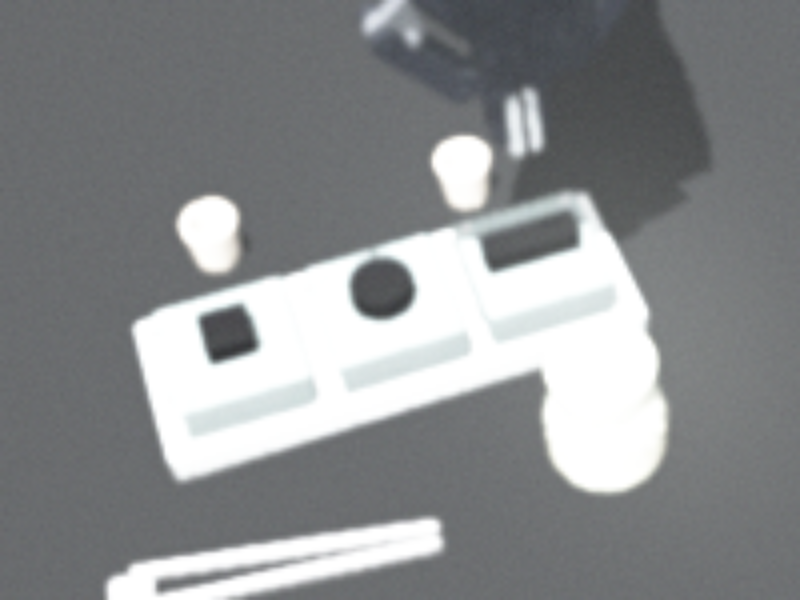

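Wrist view: fingertips at about (256,232), just in front of the bar key (258,207). The jar at (262,50) is clear. I'll check the tip height against the scene view before descending.

```bash
python3 - <<'E'
from h import *
s=env.read_state();print(s["ee_pos"])
c=env.camera("scene");w=env.camera("wrist")
T=rot(s["tcp_rot"])
for z in (0,5,11,16,20):
    P=s["ee_pos"]+T@np.array([0,0,z]);print(z,(proj(c,P)-[60,110])*4, proj(w,P,s), proj(w,s["ee_pos"]+T@np.array([11,0,z]),s))
E
```

```text
[506.09676707 -58.92066754  85.65274224]
0 [521.90389023 172.71939166] [255.46816802 229.87257171] [255.48369954 211.51786037]
5 [522.84641634 180.11785704] [255.46155167 226.60274496] [255.47655886 208.68861849]
11 [523.96857698 188.91421704] [255.45406342 222.90106552] [255.46848487 205.48908129]
16 [524.89638313 196.17714209] [255.44816912 219.98660753] [255.46213521 202.97248156]
20 [525.63387121 201.94386169] [255.44366335 217.75829023] [255.45728473 201.04983811]
```

```bash
python3 - <<'E'
from h import *
s=env.read_state()
c=env.camera("scene");w=env.camera("wrist");t=env.camera("top")
(p,d),(q,e)=ray(c,(191.25,149)),ray(w,(256,232),s)
u=np.linalg.lstsq(np.c_[d,-e],q-p,rcond=None)[0]; a=p+d*u[0];b=q+e*u[1]
print(a,b,to((a+b)/2,s))
a=cv2.resize(w["image"][200:320,190:330],None,fx=4,fy=4,interpolation=cv2.INTER_CUBIC);b=cv2.resize(c["image"][90:210,110:250],None,fx=4,fy=4,interpolation=cv2.INTER_CUBIC)
cv2.imwrite("pics/z1.png",a[...,::-1]);cv2.imwrite("pics/z2.png",b[...,::-1])
E
```

```text
[511.37202265 -56.33719766 101.70730341] [511.22088508 -57.35816825 101.8910685 ] [  5.84552815  -0.21366711 -16.50124846]
```

View pics/z1.png

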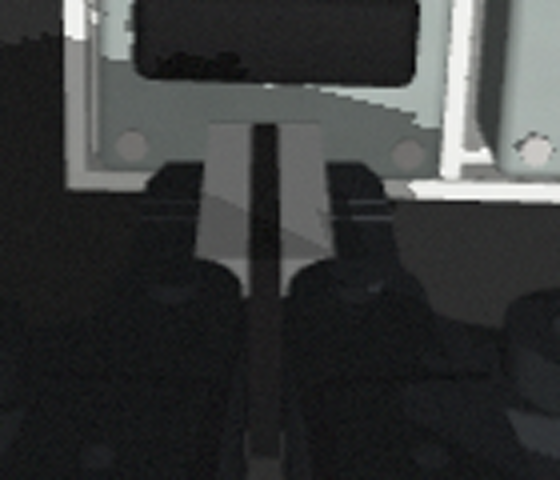

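View pics/z2.png

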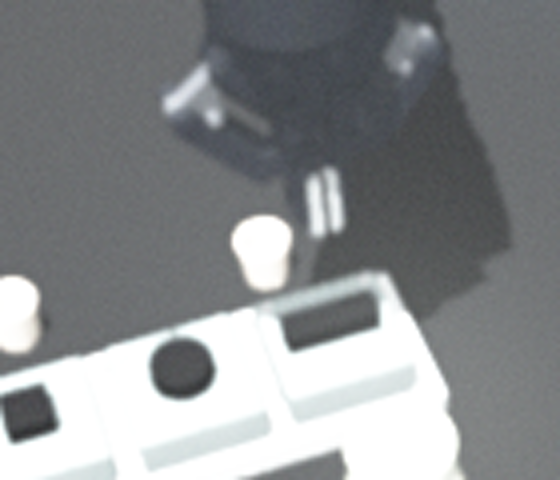

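Triangulating the fingertip puts it some 15 mm above the measured TCP instead of 11 mm ahead of it. The two disagree, so I'll descend guarded and rely on force for contact.

Call:
{"method": "move_arm", "body": {
  "rows": [
    {"rx":0,"ry":0,"rz":0,"tx":0,"ty":0,"tz":8,"claw":1},
    {"rx":0,"ry":0,"rz":0,"tx":0,"ty":0,"tz":8,"claw":1},
    {"rx":0,"ry":0,"rz":0,"tx":0,"ty":0,"tz":5,"claw":1},
    {"rx":0,"ry":0,"rz":0,"tx":0,"ty":0,"tz":0,"claw":1},
    {"rx":0,"ry":0,"rz":0,"tx":0,"ty":0,"tz":0,"claw":1}
  ]
}}

```text
time_s: 4.2
ee_pos: [505.0, -58.4, 63.1]
tcp_rot: [-0.0, 0.99, 0.143, -0.0]
contact_force: [-0.2, 0.7, 0.4]
width: 0.001
```

```bash
cat > look.py <<'E'
from h import *
import sys
s=env.read_state();print(s["ee_pos"].round(1),s["contact_force"].round(1),s["torque"].round(2),s["time_s"])
w=env.camera("wrist");c=env.camera("scene")
a=cv2.resize(w["image"][80:280,150:350],(560,560),interpolation=cv2.INTER_CUBIC)
b=cv2.resize(c["image"][120:220,85:225],(784,560),interpolation=cv2.INTER_CUBIC)
im=np.hstack([a,b]);im=cv2.resize(im,(800,int(560*800/im.shape[1])))
cv2.imwrite(f"pics/{sys.argv[1]}.png",im[...,::-1])
E
python3 look.py d1
```

```text
[505.  -58.4  63.1] [-0.2  0.7  0.4] [-0.02 -0.05 -0.01] 4.2
```

View pics/d1.png

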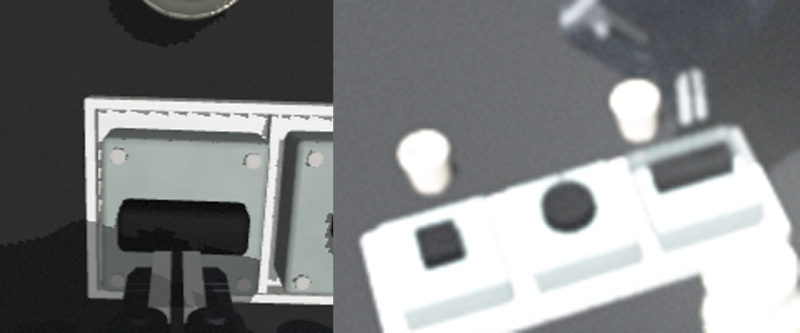

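Left panel: fingertips at the near edge of the bar key. Right panel: fingertips still above and behind the key. Continuing down in small steps, watching the force.

Call:
{"method": "move_arm", "body": {
  "rows": [
    {"rx":0,"ry":0,"rz":0,"tx":0,"ty":0,"tz":3,"claw":1},
    {"rx":0,"ry":0,"rz":0,"tx":0,"ty":0,"tz":3,"claw":1},
    {"rx":0,"ry":0,"rz":0,"tx":0,"ty":0,"tz":2,"claw":1},
    {"rx":0,"ry":0,"rz":0,"tx":0,"ty":0,"tz":0,"claw":1},
    {"rx":0,"ry":0,"rz":0,"tx":0,"ty":0,"tz":0,"claw":1}
  ]
}}

```text
time_s: 4.8
ee_pos: [505.1, -58.4, 55.3]
tcp_rot: [-0.0, 0.99, 0.143, -0.0]
contact_force: [0.7, 0.3, 0.1]
width: -0.001
```

Call:
{"method": "move_arm", "body": {
  "rows": [
    {"rx":0,"ry":0,"rz":0,"tx":0,"ty":0,"tz":2,"claw":1},
    {"rx":0,"ry":0,"rz":0,"tx":0,"ty":0,"tz":2,"claw":1},
    {"rx":0,"ry":0,"rz":0,"tx":0,"ty":0,"tz":0,"claw":1},
    {"rx":0,"ry":0,"rz":0,"tx":0,"ty":0,"tz":0,"claw":1}
  ]
}}

```text
time_s: 5.2
ee_pos: [505.1, -58.4, 51.3]
tcp_rot: [-0.0, 0.99, 0.143, -0.0]
contact_force: [1.2, 0.2, -0.3]
width: -0.002
```

```bash
python3 look.py d2
```

```text
[505.1 -58.4  51.3] [ 1.2  0.2 -0.3] [ 0.01 -0.01 -0.  ] 5.2
```

View pics/d2.png

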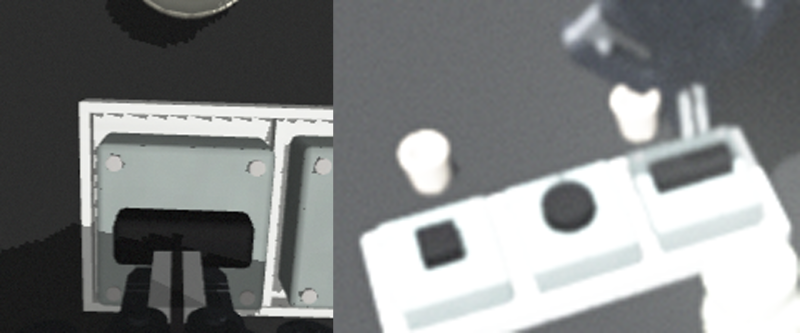

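```bash
cat > tri.py <<'E'
from h import *
import sys
a=[float(v) for v in sys.argv[1:]]
s=env.read_state()
c=env.camera("scene");w=env.camera("wrist")
(p,d),(q,e)=ray(c,(85+(a[2]-333.3)/3.333,120+a[3]/3.333)),ray(w,(150+a[0]/1.667,80+a[1]/1.667),s)
u=np.linalg.lstsq(np.c_[d,-e],q-p,rcond=None)[0]; A=p+d*u[0];B=q+e*u[1]
print(A,B,to((A+B)/2,s))
E
python3 tri.py 178 250 695 140
python3 tri.py 184 210 692 153   # key far... rough
python3 - <<'E'
from h import *
s=env.read_state();w=env.camera("wrist")
im=cv2.cvtColor(w["image"],cv2.COLOR_RGB2GRAY)
# far top edge of bar key, from wrist
col=im[190:250,240:275]; print(im[195:240:2,225], im[195:240:2,292])
for r in (204,205,206,207): print(r,onz(w,(256,r),46,s).round(1),to(onz(w,(256,r),46,s),s).round(1))
E
```

```text
[511.93527476 -55.1076138   66.92774973] [511.57891596 -57.23375064  67.32537347] [  6.94189045  -0.31458425 -15.7251832 ]
[524.97104633 -57.33450808  70.20356648] [525.25174434 -55.042195    69.86991979] [ 19.73604865   3.45028679 -18.58136642]
[171 171 171 169 170  16  14  15  20  29  29  35  34  34  14  19  18  19
  14  20  20  21  95] [178 178 179 179 178 179  53  17  16  20  28  31  37  33  37  35  32  34
  33  29  33  18  18]
204 [518.4 -54.9  46. ] [13.7  0.3  5.4]
205 [517.8 -55.   46. ] [13.1  0.3  5.4]
206 [517.3 -55.2  46. ] [12.5  0.3  5.4]
207 [516.7 -55.4  46. ] [11.9  0.3  5.4]
```

The tip triangulates to about 16 mm above the TCP again, so contact is expected near TCP z 30. The tip sits slightly toward the robot side of the key, so I'll shift +4 mm in tool x while descending.

Call:
{"method": "move_arm", "body": {
  "rows": [
    {"rx":0,"ry":0,"rz":0,"tx":2,"ty":0,"tz":3,"claw":1},
    {"rx":0,"ry":0,"rz":0,"tx":2,"ty":0,"tz":3,"claw":1},
    {"rx":0,"ry":0,"rz":0,"tx":0,"ty":0,"tz":3,"claw":1},
    {"rx":0,"ry":0,"rz":0,"tx":0,"ty":0,"tz":0,"claw":1},
    {"rx":0,"ry":0,"rz":0,"tx":0,"ty":0,"tz":0,"claw":1}
  ]
}}

```text
time_s: 6.05
ee_pos: [508.8, -57.3, 42.2]
tcp_rot: [-0.0, 0.99, 0.143, -0.0]
contact_force: [-0.1, 0.5, -0.7]
width: 0.001
```

```bash
python3 look.py d3
```

```text
[508.8 -57.3  42.2] [-0.1  0.5 -0.7] [-0.02 -0.04 -0.  ] 6.05
```

View pics/d3.png

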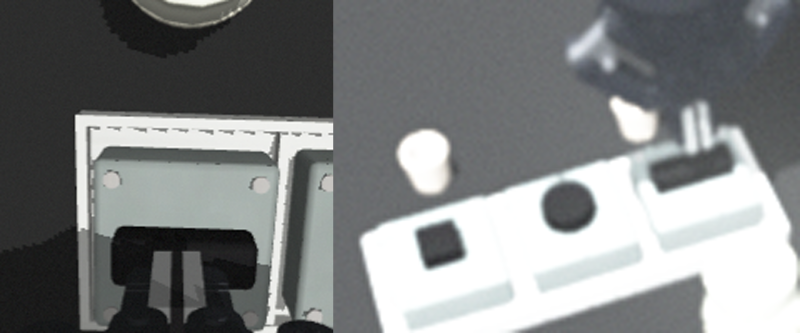

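Call:
{"method": "move_arm", "body": {
  "rows": [
    {"rx":0,"ry":0,"rz":0,"tx":0,"ty":1,"tz":2,"claw":1},
    {"rx":0,"ry":0,"rz":0,"tx":0,"ty":1,"tz":2,"claw":1},
    {"rx":0,"ry":0,"rz":0,"tx":0,"ty":0,"tz":2,"claw":1},
    {"rx":0,"ry":0,"rz":0,"tx":0,"ty":0,"tz":0,"claw":1},
    {"rx":0,"ry":0,"rz":0,"tx":0,"ty":0,"tz":0,"claw":1}
  ]
}}

```text
time_s: 6.65
ee_pos: [509.5, -59.2, 36.3]
tcp_rot: [-0.0, 0.99, 0.143, -0.0]
contact_force: [0.6, 0.1, -0.3]
width: 0.004
```

Call:
{"method": "move_arm", "body": {
  "rows": [
    {"rx":0,"ry":0,"rz":0,"tx":0,"ty":0,"tz":1,"claw":1},
    {"rx":0,"ry":0,"rz":0,"tx":0,"ty":0,"tz":1,"claw":1},
    {"rx":0,"ry":0,"rz":0,"tx":0,"ty":0,"tz":1,"claw":1},
    {"rx":0,"ry":0,"rz":0,"tx":0,"ty":0,"tz":0,"claw":1},
    {"rx":0,"ry":0,"rz":0,"tx":0,"ty":0,"tz":0,"claw":1}
  ]
}}

```text
time_s: 7.15
ee_pos: [509.5, -59.2, 33.4]
tcp_rot: [-0.0, 0.99, 0.143, -0.0]
contact_force: [-0.9, -0.3, 0.8]
width: 0.003
```

```bash
python3 look.py d4
```

```text
[509.5 -59.2  33.4] [-0.9 -0.3  0.8] [ 0.01 -0.02  0.01] 7.15
```

View pics/d4.png

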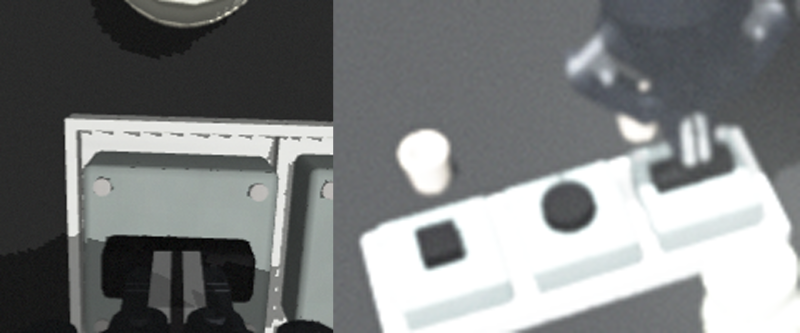

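The tip now overlaps the key in both views. Continuing at 1 mm per row.

Call:
{"method": "move_arm", "body": {
  "rows": [
    {"rx":0,"ry":0,"rz":0,"tx":0,"ty":0,"tz":1,"claw":1},
    {"rx":0,"ry":0,"rz":0,"tx":0,"ty":0,"tz":1,"claw":1},
    {"rx":0,"ry":0,"rz":0,"tx":0,"ty":0,"tz":1,"claw":1},
    {"rx":0,"ry":0,"rz":0,"tx":0,"ty":0,"tz":0,"claw":1}
  ]
}}

```text
time_s: 7.65
ee_pos: [509.4, -59.3, 30.2]
tcp_rot: [-0.0, 0.99, 0.143, -0.0]
contact_force: [1.4, -0.9, 0.2]
width: 0.003
```

Call:
{"method": "move_arm", "body": {
  "rows": [
    {"rx":0,"ry":0,"rz":0,"tx":0,"ty":0,"tz":1,"claw":1},
    {"rx":0,"ry":0,"rz":0,"tx":0,"ty":0,"tz":1,"claw":1},
    {"rx":0,"ry":0,"rz":0,"tx":0,"ty":0,"tz":1,"claw":1},
    {"rx":0,"ry":0,"rz":0,"tx":0,"ty":0,"tz":0,"claw":1}
  ]
}}

```text
time_s: 8.05
ee_pos: [509.4, -59.2, 27.2]
tcp_rot: [-0.0, 0.99, 0.143, -0.0]
contact_force: [-0.6, 0.4, 0.5]
width: -0.001
```

```bash
python3 look.py d5
```

```text
[509.4 -59.2  27.2] [-0.6  0.4  0.5] [ 0.04 -0.01  0.02] 8.05
```

View pics/d5.png

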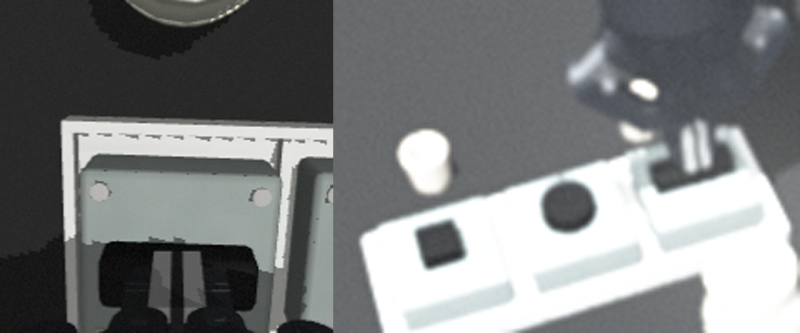

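Call:
{"method": "move_arm", "body": {
  "rows": [
    {"rx":0,"ry":0,"rz":0,"tx":0,"ty":0,"tz":1,"claw":1},
    {"rx":0,"ry":0,"rz":0,"tx":0,"ty":0,"tz":1,"claw":1},
    {"rx":0,"ry":0,"rz":0,"tx":0,"ty":0,"tz":1,"claw":1}
  ]
}}

```text
time_s: 8.45
ee_pos: [509.5, -59.3, 24.3]
tcp_rot: [-0.0, 0.99, 0.143, -0.0]
contact_force: [-0.4, 1.0, 0.4]
width: -0.002
```

Call:
{"method": "move_arm", "body": {
  "rows": [
    {"rx":0,"ry":0,"rz":0,"tx":0,"ty":0,"tz":1,"claw":1},
    {"rx":0,"ry":0,"rz":0,"tx":0,"ty":0,"tz":1,"claw":1}
  ]
}}

```text
time_s: 8.65
ee_pos: [509.6, -59.3, 22.4]
tcp_rot: [0.0, 0.99, 0.143, -0.0]
contact_force: [-1.2, 0.0, 2.1]
width: -0.001
```

```bash
python3 look.py d6
```

```text
[509.6 -59.3  22.4] [-1.2  0.   2.1] [0.05 0.14 0.  ] 8.65
```

View pics/d6.png

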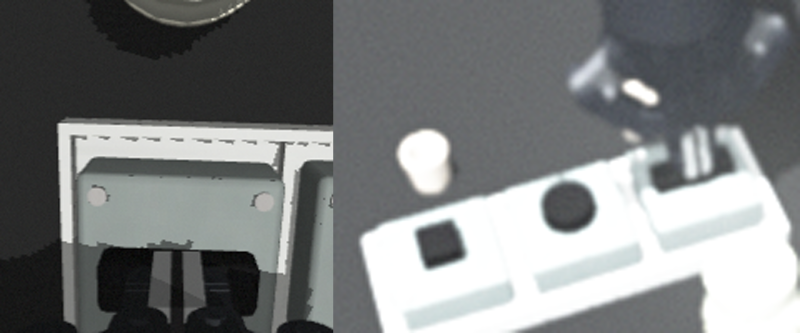

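Contact at TCP z ≈ 23: Fz 2.1 N and a moment has appeared. Now pressing about 7.5 mm.

Call:
{"method": "move_arm", "body": {
  "rows": [
    {"rx":0,"ry":0,"rz":0,"tx":0,"ty":0,"tz":1,"claw":1},
    {"rx":0,"ry":0,"rz":0,"tx":0,"ty":0,"tz":1,"claw":1},
    {"rx":0,"ry":0,"rz":0,"tx":0,"ty":0,"tz":1,"claw":1}
  ]
}}

```text
time_s: 9.05
ee_pos: [509.6, -59.3, 19.3]
tcp_rot: [0.0, 0.99, 0.143, 0.0]
contact_force: [-0.6, -0.7, 2.0]
width: -0.003
```

Call:
{"method": "move_arm", "body": {
  "rows": [
    {"rx":0,"ry":0,"rz":0,"tx":0,"ty":0,"tz":1,"claw":1},
    {"rx":0,"ry":0,"rz":0,"tx":0,"ty":0,"tz":1,"claw":1},
    {"rx":0,"ry":0,"rz":0,"tx":0,"ty":0,"tz":1,"claw":1}
  ]
}}

```text
time_s: 9.35
ee_pos: [509.6, -59.3, 16.3]
tcp_rot: [0.0, 0.99, 0.143, -0.0]
contact_force: [-0.3, 0.1, 1.8]
width: -0.002
```

```bash
python3 look.py d7
```

```text
[509.6 -59.3  16.3] [-0.3  0.1  1.8] [-0.02  0.14  0.  ] 9.35
```

View pics/d7.png

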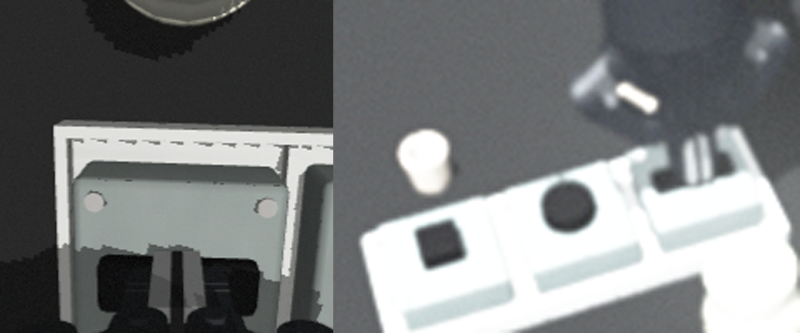

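Call:
{"method": "move_arm", "body": {
  "rows": [
    {"rx":0,"ry":0,"rz":0,"tx":0,"ty":0,"tz":1,"claw":1},
    {"rx":0,"ry":0,"rz":0,"tx":0,"ty":0,"tz":1,"claw":1}
  ]
}}

```text
time_s: 9.65
ee_pos: [509.6, -59.2, 14.5]
tcp_rot: [0.0, 0.99, 0.143, 0.0]
contact_force: [-1.6, -0.8, 6.9]
width: 0.001
```

Call:
{"method": "move_arm", "body": {
  "rows": [
    {"rx":0,"ry":0,"rz":0,"tx":0,"ty":0,"tz":1,"claw":1},
    {"rx":0,"ry":0,"rz":0,"tx":0,"ty":0,"tz":1,"claw":1}
  ]
}}

```text
time_s: 9.85
ee_pos: [509.6, -59.3, 13.0]
tcp_rot: [0.0, 0.99, 0.143, -0.0]
contact_force: [-3.5, 0.1, 14.6]
width: 0.003
```

The force rose faster than the key's stop should give (14.6 N), so I'll back off straight up.

Call:
{"method": "move_arm", "body": {
  "rows": [
    {"rx":0,"ry":0,"rz":0,"tx":0,"ty":0,"tz":-4,"claw":1},
    {"rx":0,"ry":0,"rz":0,"tx":0,"ty":0,"tz":-12,"claw":1},
    {"rx":0,"ry":0,"rz":0,"tx":0,"ty":0,"tz":-25,"claw":1},
    {"rx":0,"ry":0,"rz":0,"tx":0,"ty":0,"tz":-25,"claw":1},
    {"rx":0,"ry":0,"rz":0,"tx":0,"ty":0,"tz":0,"claw":1}
  ]
}}

```text
time_s: 10.35
ee_pos: [512.1, -59.3, 81.7]
tcp_rot: [0.001, 0.99, 0.143, 0.003]
contact_force: [1.6, -1.1, 0.1]
width: -0.001
```

```bash
python3 look.py d8; python3 - <<'E'
from h import *
w=env.camera("wrist");cv2.imwrite("pics/w8.png",w["image"][...,::-1])
E
```

```text
[512.1 -59.3  81.7] [ 1.6 -1.1  0.1] [ 0.05 -0.04  0.02] 10.35
```

View pics/d8.png

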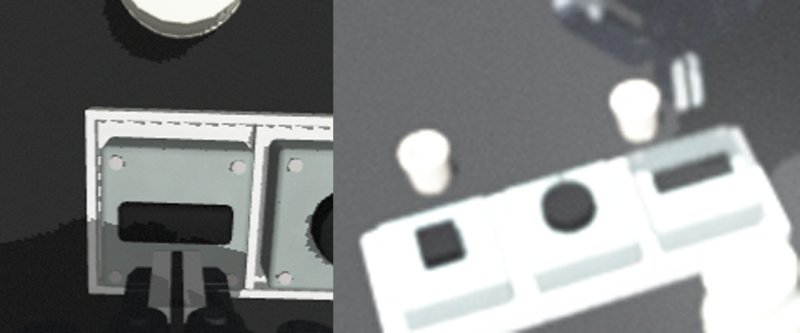

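View pics/w8.png

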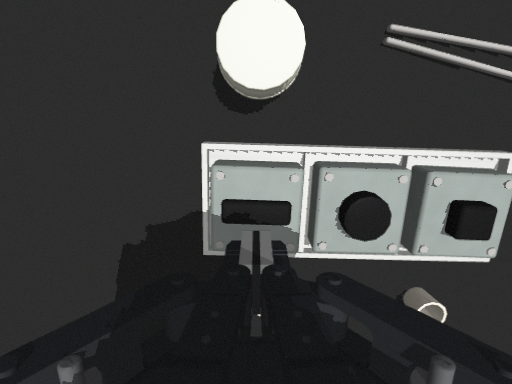

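The bar key is visibly lower (only a thin side is left in the scene view), after about 8-9 mm of travel, and the crucibles and modules are in place. Now over to the round key.

Call:
{"method": "move_arm", "body": {
  "rows": [
    {"rx":0,"ry":0,"rz":0,"tx":0,"ty":25,"tz":0,"claw":1},
    {"rx":0,"ry":0,"rz":0,"tx":-1,"ty":25,"tz":0,"claw":1},
    {"rx":0,"ry":0,"rz":0,"tx":0,"ty":25,"tz":0,"claw":1},
    {"rx":0,"ry":0,"rz":0,"tx":0,"ty":0,"tz":20,"claw":1},
    {"rx":0,"ry":0,"rz":0,"tx":0,"ty":0,"tz":15,"claw":1}
  ]
}}

```text
time_s: 11.0
ee_pos: [528.8, -132.1, 41.6]
tcp_rot: [-0.0, 0.99, 0.142, -0.001]
contact_force: [-1.4, 1.6, 0.8]
width: 0.003
```

Call:
{"method": "move_arm", "body": {
  "rows": [
    {"rx":0,"ry":0,"rz":0,"tx":0,"ty":0,"tz":5,"claw":1},
    {"rx":0,"ry":0,"rz":0,"tx":0,"ty":0,"tz":0,"claw":1},
    {"rx":0,"ry":0,"rz":0,"tx":0,"ty":0,"tz":0,"claw":1}
  ]
}}

```text
time_s: 11.3
ee_pos: [529.9, -130.7, 38.5]
tcp_rot: [-0.0, 0.99, 0.143, -0.0]
contact_force: [0.2, -0.8, 0.2]
width: -0.003
```

```bash
python3 look.py e1
```

```text
[ 529.9 -130.7   38.5] [ 0.2 -0.8  0.2] [-0.01  0.02  0.02] 11.3
```

View pics/e1.png

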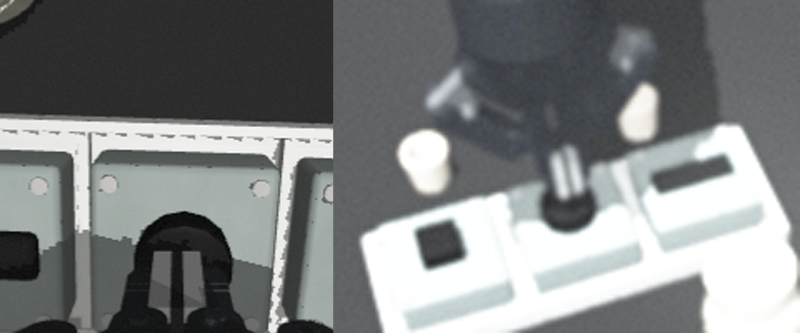

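The tip is over the round key: key centre about (182,255) in the left panel, tip (178,250). Descending.

Call:
{"method": "move_arm", "body": {
  "rows": [
    {"rx":0,"ry":0,"rz":0,"tx":0,"ty":1,"tz":4,"claw":1},
    {"rx":0,"ry":0,"rz":0,"tx":0,"ty":1,"tz":4,"claw":1},
    {"rx":0,"ry":0,"rz":0,"tx":0,"ty":0,"tz":3,"claw":1},
    {"rx":0,"ry":0,"rz":0,"tx":0,"ty":0,"tz":0,"claw":1}
  ]
}}

```text
time_s: 11.8
ee_pos: [529.9, -133.4, 26.8]
tcp_rot: [-0.0, 0.99, 0.143, -0.0]
contact_force: [0.0, -0.1, 0.3]
width: 0.003
```

Call:
{"method": "move_arm", "body": {
  "rows": [
    {"rx":0,"ry":0,"rz":0,"tx":0,"ty":0,"tz":1,"claw":1},
    {"rx":0,"ry":0,"rz":0,"tx":0,"ty":0,"tz":1,"claw":1},
    {"rx":0,"ry":0,"rz":0,"tx":0,"ty":0,"tz":1,"claw":1},
    {"rx":0,"ry":0,"rz":0,"tx":0,"ty":0,"tz":1,"claw":1},
    {"rx":0,"ry":0,"rz":0,"tx":0,"ty":0,"tz":1,"claw":1}
  ]
}}

```text
time_s: 12.3
ee_pos: [530.5, -133.4, 22.5]
tcp_rot: [0.0, 0.99, 0.143, 0.0]
contact_force: [-0.9, 0.5, 2.7]
width: 0.001
```

Call:
{"method": "move_arm", "body": {
  "rows": [
    {"rx":0,"ry":0,"rz":0,"tx":0,"ty":0,"tz":1,"claw":1},
    {"rx":0,"ry":0,"rz":0,"tx":0,"ty":0,"tz":1,"claw":1},
    {"rx":0,"ry":0,"rz":0,"tx":0,"ty":0,"tz":1,"claw":1}
  ]
}}

```text
time_s: 12.6
ee_pos: [530.5, -133.4, 19.4]
tcp_rot: [0.0, 0.99, 0.143, 0.0]
contact_force: [0.2, -0.8, 2.3]
width: -0.002
```

Contact at about the same height as before. Pressing on.

Call:
{"method": "move_arm", "body": {
  "rows": [
    {"rx":0,"ry":0,"rz":0,"tx":0,"ty":0,"tz":1,"claw":1},
    {"rx":0,"ry":0,"rz":0,"tx":0,"ty":0,"tz":1,"claw":1},
    {"rx":0,"ry":0,"rz":0,"tx":0,"ty":0,"tz":1,"claw":1}
  ]
}}

```text
time_s: 12.9
ee_pos: [530.5, -133.4, 16.3]
tcp_rot: [0.0, 0.99, 0.143, 0.0]
contact_force: [0.1, 0.3, 2.9]
width: -0.001
```

Call:
{"method": "move_arm", "body": {
  "rows": [
    {"rx":0,"ry":0,"rz":0,"tx":0,"ty":0,"tz":0.5,"claw":1},
    {"rx":0,"ry":0,"rz":0,"tx":0,"ty":0,"tz":0.5,"claw":1},
    {"rx":0,"ry":0,"rz":0,"tx":0,"ty":0,"tz":0,"claw":1}
  ]
}}

```text
time_s: 13.2
ee_pos: [530.5, -133.4, 15.3]
tcp_rot: [-0.0, 0.99, 0.143, 0.0]
contact_force: [-0.1, -0.6, 1.0]
width: 0.003
```

More than 7 mm in with under 3 N. Lifting and moving to the square key.

Call:
{"method": "move_arm", "body": {
  "rows": [
    {"rx":0,"ry":0,"rz":0,"tx":0,"ty":0,"tz":-6,"claw":1},
    {"rx":0,"ry":0,"rz":0,"tx":0,"ty":0,"tz":-20,"claw":1},
    {"rx":0,"ry":0,"rz":0,"tx":0,"ty":0,"tz":-25,"claw":1},
    {"rx":0,"ry":0,"rz":0,"tx":0,"ty":25,"tz":0,"claw":1},
    {"rx":0,"ry":0,"rz":0,"tx":-2,"ty":25,"tz":0,"claw":1}
  ]
}}

```text
time_s: 13.7
ee_pos: [543.6, -181.9, 67.7]
tcp_rot: [0.0, 0.99, 0.144, 0.001]
contact_force: [0.2, -0.6, 0.2]
width: 0.005
```

Call:
{"method": "move_arm", "body": {
  "rows": [
    {"rx":0,"ry":0,"rz":0,"tx":-1,"ty":24,"tz":0,"claw":1},
    {"rx":0,"ry":0,"rz":0,"tx":0,"ty":0,"tz":12,"claw":1},
    {"rx":0,"ry":0,"rz":0,"tx":0,"ty":0,"tz":12,"claw":1},
    {"rx":0,"ry":0,"rz":0,"tx":0,"ty":0,"tz":0,"claw":1},
    {"rx":0,"ry":0,"rz":0,"tx":0,"ty":0,"tz":0,"claw":1}
  ]
}}

```text
time_s: 14.2
ee_pos: [547.9, -203.6, 41.8]
tcp_rot: [-0.001, 0.99, 0.144, -0.001]
contact_force: [-0.2, 0.9, -0.5]
width: 0.002
```

```bash
python3 look.py f1
```

```text
[ 547.9 -203.6   41.8] [-0.2  0.9 -0.5] [-0.06 -0.03  0.  ] 14.2
```

View pics/f1.png

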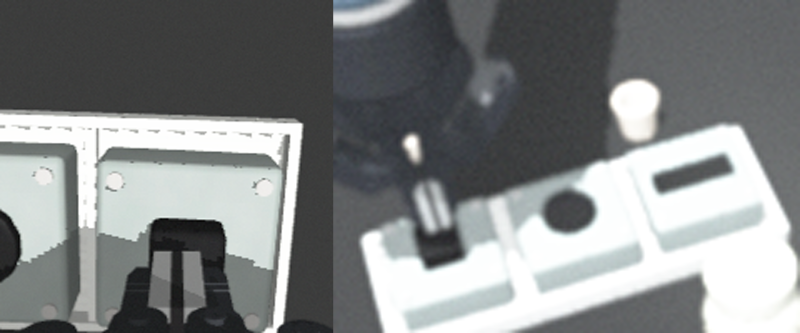

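The round key is visibly in. The square key centre is at column 187 against tip column 178, so I'll shift about 3 mm in tool y and descend.

Call:
{"method": "move_arm", "body": {
  "rows": [
    {"rx":0,"ry":0,"rz":0,"tx":0,"ty":2,"tz":5,"claw":1},
    {"rx":0,"ry":0,"rz":0,"tx":0,"ty":1,"tz":5,"claw":1},
    {"rx":0,"ry":0,"rz":0,"tx":0,"ty":0,"tz":4,"claw":1},
    {"rx":0,"ry":0,"rz":0,"tx":0,"ty":0,"tz":0,"claw":1}
  ]
}}

```text
time_s: 14.7
ee_pos: [548.7, -207.9, 27.6]
tcp_rot: [-0.0, 0.99, 0.143, -0.001]
contact_force: [0.4, 0.5, -1.6]
width: -0.001
```

```bash
python3 look.py f2
```

```text
[ 548.7 -207.9   27.6] [ 0.4  0.5 -1.6] [ 0.05  0.02 -0.02] 14.7
```

View pics/f2.png

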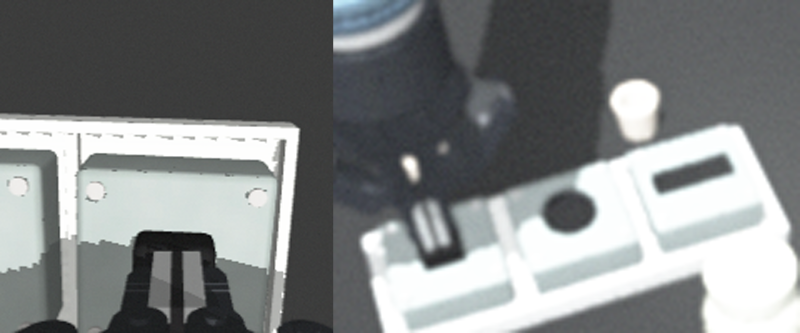

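The tip is centred on the square key (cols 133-215, tip 178). Pressing.

Call:
{"method": "move_arm", "body": {
  "rows": [
    {"rx":0,"ry":0,"rz":0,"tx":0,"ty":0,"tz":1,"claw":1},
    {"rx":0,"ry":0,"rz":0,"tx":0,"ty":0,"tz":1,"claw":1},
    {"rx":0,"ry":0,"rz":0,"tx":0,"ty":0,"tz":1,"claw":1},
    {"rx":0,"ry":0,"rz":0,"tx":0,"ty":0,"tz":1,"claw":1},
    {"rx":0,"ry":0,"rz":0,"tx":0,"ty":0,"tz":1,"claw":1}
  ]
}}

```text
time_s: 15.3
ee_pos: [549.3, -208.1, 23.4]
tcp_rot: [0.0, 0.99, 0.143, -0.0]
contact_force: [-0.5, 0.1, 2.8]
width: -0.004
```

Call:
{"method": "move_arm", "body": {
  "rows": [
    {"rx":0,"ry":0,"rz":0,"tx":0,"ty":0,"tz":1,"claw":1},
    {"rx":0,"ry":0,"rz":0,"tx":0,"ty":0,"tz":1,"claw":1},
    {"rx":0,"ry":0,"rz":0,"tx":0,"ty":0,"tz":1,"claw":1}
  ]
}}

```text
time_s: 15.6
ee_pos: [549.3, -208.1, 20.4]
tcp_rot: [0.0, 0.99, 0.143, 0.0]
contact_force: [-0.0, 0.9, 3.1]
width: -0.003
```

Call:
{"method": "move_arm", "body": {
  "rows": [
    {"rx":0,"ry":0,"rz":0,"tx":0,"ty":0,"tz":1,"claw":1},
    {"rx":0,"ry":0,"rz":0,"tx":0,"ty":0,"tz":1,"claw":1},
    {"rx":0,"ry":0,"rz":0,"tx":0,"ty":0,"tz":1,"claw":1}
  ]
}}

```text
time_s: 15.9
ee_pos: [549.3, -208.1, 17.3]
tcp_rot: [0.0, 0.99, 0.143, 0.0]
contact_force: [0.2, 1.1, 2.2]
width: -0.0
```

Call:
{"method": "move_arm", "body": {
  "rows": [
    {"rx":0,"ry":0,"rz":0,"tx":0,"ty":0,"tz":0.5,"claw":1},
    {"rx":0,"ry":0,"rz":0,"tx":0,"ty":0,"tz":0.5,"claw":1},
    {"rx":0,"ry":0,"rz":0,"tx":0,"ty":0,"tz":0,"claw":1}
  ]
}}

```text
time_s: 16.2
ee_pos: [549.3, -208.1, 16.3]
tcp_rot: [0.0, 0.99, 0.143, 0.0]
contact_force: [0.5, -0.5, 2.0]
width: 0.001
```

Call:
{"method": "move_arm", "body": {
  "rows": [
    {"rx":0,"ry":0,"rz":0,"tx":0,"ty":0,"tz":0.5,"claw":1},
    {"rx":0,"ry":0,"rz":0,"tx":0,"ty":0,"tz":0,"claw":1},
    {"rx":0,"ry":0,"rz":0,"tx":0,"ty":0,"tz":-6,"claw":1},
    {"rx":0,"ry":0,"rz":0,"tx":0,"ty":0,"tz":-25,"claw":1},
    {"rx":0,"ry":0,"rz":0,"tx":0,"ty":0,"tz":-40,"claw":1}
  ]
}}

```text
time_s: 16.7
ee_pos: [547.2, -207.4, 85.8]
tcp_rot: [-0.001, 0.99, 0.143, -0.002]
contact_force: [1.4, -0.7, 0.6]
width: 0.0
```

Call:
{"method": "move_arm", "body": {
  "rows": [
    {"rx":0,"ry":0,"rz":0,"tx":0,"ty":0,"tz":-40,"claw":1},
    {"rx":0,"ry":0,"rz":0,"tx":-10,"ty":0,"tz":-40,"claw":1},
    {"rx":0,"ry":0,"rz":0,"tx":-30,"ty":0,"tz":-30,"claw":1},
    {"rx":0,"ry":0,"rz":0,"tx":-30,"ty":0,"tz":0,"claw":1},
    {"rx":0,"ry":0,"rz":0,"tx":0,"ty":0,"tz":0,"claw":1}
  ]
}}

```text
time_s: 17.2
ee_pos: [478.7, -230.2, 197.9]
tcp_rot: [0.001, 0.99, 0.141, -0.001]
contact_force: [-0.9, 0.2, -0.1]
width: -0.001
```

```bash
python3 look.py g1; python3 - <<'E'
from h import *
s=env.read_state()
w=env.camera("wrist");cv2.imwrite("pics/g2.png",w["image"][...,::-1])
E
```

```text
[ 478.7 -230.2  197.9] [-0.9  0.2 -0.1] [ 0.01 -0.    0.01] 17.2
```

View pics/g1.png

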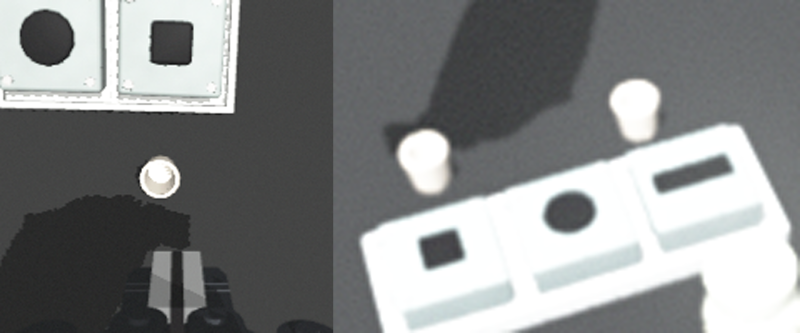

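View pics/g2.png

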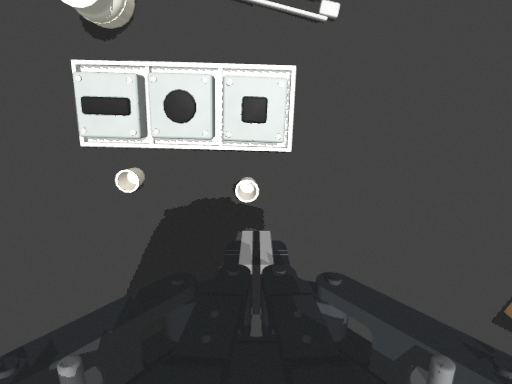

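All three keys look low in both views, and the crucibles, jar and tweezers stand where they were. One quick number check of the key shifts against the first scene and top images, then I hand in.

```bash
python3 - <<'E'
from h import *
g={"bar":(192,172),"round":(155,183),"square":(117,195)}
a=cv2.imread("pics/scene0.png",0);c=env.camera("scene");b=cv2.cvtColor(c["image"],cv2.COLOR_RGB2GRAY)
for k,(x,y) in g.items():
    for im in (a,b):
        sub=im[y-10:y+10,x-16:x+16] if k=="bar" else im[y-12:y+12,x-11:x+11]
        _,l,s,ce=cv2.connectedComponentsWithStats((sub<95).astype(np.uint8))
        i=l[sub.shape[0]//2,sub.shape[1]//2];print(k,s[i],ce[i].round(1))
    P=onz(c,(x,y),46);print("px per 8mm down",(proj(c,P-[0,0,8])-proj(c,P)).round(1))
t0=cv2.imread("pics/top0.png",0);t1=cv2.cvtColor(env.camera("top")["image"],cv2.COLOR_RGB2GRAY)
for n,(x,y,r) in dict(ca=(394,255,14),cb=(324,271,14),jar=(289,177,22),tw=(368,151,42)).items():
    for im in (t0,t1):
        m=(im[y-min(r,22):y+min(r,22),x-r:x+r]>110);q=np.argwhere(m);print(n,q.mean(0).round(1),len(q))
E
```

```text
bar [  5   3  23  12 158] [16.   8.4]
bar [  0   0  32  20 606] [15.7  9.4]
px per 8mm down [0.4 2.7]
round [  4   4  15  14 166] [11.1 10.9]
round [  5   8  14  10 111] [11.4 12.4]
px per 8mm down [0.6 2.7]
square [  4   4  14  13 128] [10.6 10.1]
square [ 6  7 11 10 85] [11.  11.4]
px per 8mm down [0.9 2.7]
ca [13.8 13.7] 215
ca [13.8 13.7] 215
cb [14.4 14.4] 211
cb [14.4 14.4] 212
jar [21.3 22.2] 758
jar [21.4 22.3] 764
tw [22.2 43.3] 585
tw [22.2 43.3] 587
```

```bash
python3 -c "
from bench import env
print(env.sign_off())"
```

```text
the job is handed in; nothing more can be done
None
```

I pressed the bar key, then the round key, then the square key with the closed fingertips, and handed the job in at about 17 s. No verdict was reported.

**How far in:**

| Key | Fingertip travel after contact | Force while moving | Highest reading |
|---|---|---|---|
| bar | about 8–9 mm, onto its stop | about 2 N | 14.6 N at the stop |
| round | at least 7 mm | 1–3 N | 2.9 N |
| square | at least 7 mm | 2–3 N | 3.1 N |

**Last checks:** In the final pictures, the round and square keys' upper edges sit 3–4 px lower than at the start; an 8 mm press should give about 2.7 px. In the top view, both crucibles, the jar and the tweezers moved by no more than about 0.1 px. The modules look seated in their compartments by eye, and the arm is clear of everything.

**What failed or disagreed:**
- **Bar key force:** it rose faster at the stop than the 1–2 N per mm given. 14.6 N is under the 20 N limit but not as light as intended, so I backed off at once and stopped the other two keys short of their stops.
- **Tip position:** the fingertips touched with the TCP about 23 mm below the 46 mm key top, not 11 mm above it as `env.tip_reach` says. Triangulation pointed the same way, at about 16 mm below. I went by contact force for all three keys.
- **Bar key picture check:** the last numeric check failed for this key because its outline merged with the dark background. That it is in rests on the travel, the force at the stop, and its visibly lower look.

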